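Snap the test weight onto the load-cell eye

TASK

Pick up the test weight by the square block on top of its snap hook, push the hook's mouth onto the front of the ring on the load-cell stand until the sprung gate gives way and flicks shut behind the ring, then lower it until it hangs freely from the ring and let go, keeping the weight upright (within 10 degrees) all the while. The load cell is delicate, so feel for the ring and never press on it with more than about 20 N; leave the other things where they stand.

Things in the scene. Friction and masses are not known exactly. Their poses are not given: they have to be found in the camera images.
- weight_grip (a point): Centre of the 16 x 16 x 35 mm grip block (edges along its axes) on top of the loose steel test weight: 0.28 to 0.47 kg, 135 mm tall, upright on a disc 60 mm in diameter, 26 mm high. This point is 117.5 mm above its underside. z up, x points out of the hook's mouth, y across the hook. The hook, 8 mm round bar, lies below the block in the x-z plane.
- seat (a point): Where the centre of the ring's wire lies when the weight hangs right: under the crown of the hook's round arch, 29 mm straight below weight_grip. Same axes. The hook's rigid back bar has its inner face at x = -16 mm.
- nose (a point): Lower end of the hook's nose, above the mouth: x = +20 mm, 45.5 mm below weight_grip. The mouth reaches from here down to the lower bar, whose upper side is 73.5 mm below weight_grip. A ring's wire enters best with its centre 57 mm below weight_grip.
- gate (a joint): Sprung 5 mm rod closing the mouth, pivoted at x = +20 mm, 73.5 mm below weight_grip, 24 mm long, upright when shut. 0 rad = shut; swings only inward, to 1.1 rad; a spring shuts it. Wire entering at 57 mm below weight_grip must push with about 3 to 7 N; about 31 mm after first touch it slips past the gate's end, the gate flicks shut; 7 mm farther it hits the back bar.
- stand: Fixed load-cell stand: base plate 95 x 130 x 10 mm, post, aluminium block with top at 157 mm. Origin on the work surface under the middle of the block's front face; z up, x from the front face back into the block: the direction to push the hook.
- eye_root (a point): Where the eyebolt leaves the block's front face, 135 mm above the work surface; axes as the stand's. It sticks out along -x and ends in a level rigid ring, wire 7 mm thick, hole 50 mm wide. How far it is screwed in is not measured: the wire's centre at the ring's front (farthest from the block) is 82 to 126 mm from this point along -x, at y = 0.
- core: upright concrete core, 100 dia. x 117 mm high; bystander. Origin at the centre of its underside.
- tin_a: round aluminium tin with lid, 60 dia. x 39 mm high; bystander. Origin at the centre of its underside.
- tin_b: round aluminium tin with lid, 60 dia. x 39 mm high; bystander. Origin at the centre of its underside.
- cube: grey mortar cube, 50 mm; bystander. Origin at the centre of its underside.
- slice: slice of a concrete core, 47 dia. x 31 mm high; bystander. Origin at the centre of its underside.
- knob_weight: plain knob weight without a hook, 38 dia. x 56 mm high; bystander. Origin at the centre of its underside.
Things that resemble listed ones, but are neither listed nor needed, are in the scene too. Of the things that look like the part that bears weight_grip, the middle-sized one is meant.

How it is judged:
On the way, in this order (a step that is already met when the one before it is completed fails the run):
1. the test weight is lifted in the gripper (height (world z) of weight_grip above 0.15 m and contact force between the fingers and hook_weight above 1 N), for 0.1 s.
2. the ring presses the gate in, the hook still held (value of joint gate above 0.4 rad and contact force between hook_weight and stand above 0.5 N and contact force between the fingers and hook_weight above 1 N), for 0.05 s.
3. the gate has flicked shut with the ring inside and the ring carries the weight (value of joint gate below 0.1 rad and contact force between hook_weight and stand above 1.5 N and z of seat in the frame of stand between 0.125 and 0.145 m), for 0.2 s.
At the end, for the whole second after the job is handed in: The weight hangs from the ring: gate shut (under 0.1 rad), the ring under the hook's arch (seat within 10 mm of the ring's height and at the front part of the ring), upright within 0.175 rad, carried by the stand and nearly at rest (under 0.05 m/s) (all of step 3 and x of seat in the frame of stand between -0.145 and -0.045 m and y of seat in the frame of stand between -0.035 and 0.035 m and angle between seat's own z axis and vertical below 0.175 rad and linear speed of hook_weight below 0.05 m/s); the robot touches nothing.
It fails at once if the weight is tipped more than 10 degrees (angle between seat's own z axis and vertical above 0.175 rad).
It fails at once if the hook presses on the stand with more than 20 N (contact force between hook_weight and stand above 20 N).
It fails at once if a bystander is moved more than 30 mm (distance of any of core, tin_a, tin_b, cube, slice, knob_weight from where it was at the start of the episode above 0.03 m).
It also fails if it takes over 72 s, if anything falls off the work surface, if the arm or the gripper's body presses on something with over 40 N, if the wrist force passes 120 N, or if a joint passes its speed limit or range.

ROBOT

A 7-joint arm with a two-finger parallel gripper is mounted at the origin on a cart in front of the work surface, level with it; the furniture and walls round the work are solid. World frame = base frame: x ahead of the robot, y to its left, z up, the work surface at z = 0. Lengths are in m, angles in rad, forces in N, time in s.
With the tool pointing down it reaches from about 0.425 to 0.875 m from the base axis. Payload 8.4 kg.
Tool frame: the origin (TCP) lies on the centre line of the jaws, within the pads' length; the fingertips stand 25 mm ahead of it and the grasp point (between the pads) lies 6 mm ahead of it; z points along the fingers, y is the direction in which the jaws open and shut (so a half turn about z gives the same grasp; the last joint's range is limited). The gripper opens to 85 mm and grips with 20 to 120 N. Pads are 22 mm wide; open, the fingers measure 114 mm over their backs; the gripper's body (76 mm by 85 mm) begins 54 mm behind the grasp point. The pads swing forward as they close: fully open they stand 13 mm farther back than shut.
Start: joints at [-0.099, 0.333, 0.04, 1.465, -0.013, 1.343, -0.059], TCP at [0.65, -0, 0.256] pointing down, gripper open.
Joint ranges: [-2.58, 2.58], [-0.38, 2.09], [-1.3, 1.39], [0.25, 2.4], [-1.5, 4.64], [0.08, 2.09], [-2.65, 2.65]. Speed limits (rad/s): [2.22, 2.22, 2.79, 2.79, 3.14, 3.14, 3.14].

INTERFACE

Orientations are given as a unit quaternion [x, y, z, w].
In Python, from cell import get_obs, grab_frame, hand_in, recognise, cut_out gives the robot as it stands.
- The arm moves only by the tool move_arm, never from a script. Its argument "rows" is a list that holds one entry, the list of rows, each a list of 7 numbers: the turn, a rotation vector about the tool's x, y, z in degrees, then the shift along the tool's x, y, z in cm, then the opening in per cent of the stroke, from 0 (shut) to 100 (fully open). In form: [[[ax, ay, az, x, y, z, gripper], ...]]. A call has 1 to 20 rows; each row is the pose to reach, as a shift and turn from the pose measured when the call began, along the tool's axes at that moment; what a row does not reach only later rows make up. A row lasts 1/8 s, in which the tool goes at most 62.5 mm and 10.7 degrees, less where a joint would pass 70% of its speed; a pose out of reach is approached as far as the arm can. A call with a gripper value outside its range is refused whole. The fingers move at their own pace and stop on an object; "squeeze" is the grip in N (left out, the last holds). Time passes only in rows, so rows that repeat a pose let the fingers close. It gives the time, the measured TCP pose, the force and the opening at its end, in the units of the state.
- get_obs(): the state, without advancing time (a new reading comes with each control period).
- grab_frame(name): name is "scene" or "side" or "wrist"; returns a dict with "image" (480x640x3 uint8, red, green, blue), "fx", "fy", "cx", "cy" (pixels), "rvec" (rotation vector, rad) and "tvec" (3), from world to camera coordinates, as OpenCV has them; the wrist camera has in their place "T_tool_cam" (4x4, takes a point from camera to tool coordinates, whose origin is the TCP and whose axes are the flange's). Camera axes: x right, y down, z forward; pixel columns grow to the right and rows downward; lengths in m; the calibration is good to about 2 mm. A picture is of the moment at which its call begins: read the wrist's pose just before it. There is no depth.
- hand_in(): hands the job in, once; it reports no verdict.
Trained networks look in a picture, given as the dict that the camera call returned (one of the last four; its "shot" number tells which), for a name from the list of things; names that differ only in an ending like _2 or _b are one class to them, and where a whole thing is asked for, a point or a joint stands for the part that bears it (a point fixed in the world has none). Each returns a list of dicts, best first, with "score" (0 to 1); they miss things now and then, are a little off and sometimes report something else, mostly with a low value. They report only what shows in the picture. A call takes as long as a camera call. They do not tell look-alikes from the thing itself.
- recognise(picture, target): "box" ([left, top, right, bottom] in pixels, round what is visible of it).
- cut_out(picture, target): "mask" (480x640 bool, what is visible of it) and "box" ([left, top, right, bottom] in pixels, round what is visible of it).
The state is a dict: "time": time; "q": joint angles; "qd": joint speeds; "tau": joint torques, N m; "eef_pos": TCP position; "eef_rot": TCP orientation; "contact_force": force on the tool from outside, world axes, zero at the start; "ft_torque": the same for the moment, N m; "finger_gap": opening from 0.0 (shut) to 1.0 (fully open).
Only numpy, scipy, OpenCV 4.12 (cv2) and the standard library are available. Lean on these libraries where they do the work, as an engineer would, in place of code of your own. Each camera call takes 0.05 s, during which the arm holds its last target.

## Working session

There is one attempt and no reset: what is moved stays moved. The work goes in short steps, Python scripts to look and compute and a tool call to move; the robot and the scene stay as the last step left them, time stands still between calls to the robot, and variables do not carry over. Pictures are saved under pics/ and viewed, and the job is handed in when it is done.

Besides the shell and the picture viewer there is one more tool, called after "Call:" as name([rows], argument=value, ...), one row to a line, values as JSON. move_arm: Moves the arm, as the interface text tells. Its arguments: {"type":"object","properties":{"rows":{"type":"array","items":{"type":"array","items":{"type":"array","items":{"type":"number"}}}},"squeeze":{"type":"number"}},"required":["rows"]}

```bash
mkdir -p pics; ls
cat > h.py <<'E'
import numpy as np, cv2, pickle
from cell import *
def save(n,im): cv2.imwrite('pics/'+n+'.png',cv2.cvtColor(im,cv2.COLOR_RGB2BGR))
E
python3 - <<'E'
from h import *
o=get_obs(); print(o)
for n in ['scene','side']:
    f=grab_frame(n); save(n+'0',f['image']); pickle.dump(f,open(n+'0.pkl','wb'))
    print(n,{k:f[k] for k in f if k!='image'})
    for t in ['weight_grip','stand','core','tin_a','cube','slice','knob_weight']:
        for r in recognise(f,t): print(t,np.round(r['box']),round(r['score'],2))
E
```

```text
pics
{'time': 0.0, 'q': array([-0.09921584,  0.3339026 ,  0.03985749,  1.46625227, -0.01340132,
        1.34329975, -0.05848217]), 'qd': array([-1.22438318e-03, -5.40614868e-04,  1.54874641e-03,  4.06733502e-05,
       -1.31511922e-03,  2.26786498e-03,  1.34852223e-03]), 'tau': array([ 4.63630895e-04, -6.58554840e+01,  1.36586554e+00, -4.05554795e+01,
        1.68904377e-02,  1.27170872e-02, -1.99809978e-05]), 'eef_pos': array([ 6.49592284e-01, -4.67292677e-06,  2.55435668e-01]), 'eef_rot': array([ 7.07095310e-01,  7.07117802e-01, -5.99125653e-04, -5.27247435e-04]), 'contact_force': array([ 0.0608419 , -1.08774314, -0.42375977]), 'ft_torque': array([ 0.00857661, -0.01165005, -0.01143106]), 'finger_gap': 1.002336550351337}
scene {'fx': 540.3236385103701, 'fy': 540.3236385103701, 'cx': 316.8638101784518, 'cy': 241.4048964592871, 'rvec': array([ 0.87193771, -2.23635373,  1.39637705]), 'tvec': array([0.37811596, 0.24239286, 1.03781406]), 'shot': 1}
weight_grip [279. 254. 321. 351.] 0.87
weight_grip [233. 271. 263. 334.] 0.76
weight_grip [193. 293. 217. 346.] 0.73
stand [255. 189. 321. 26
[... 180 characters left out ...]
. 269. 259. 333.] 0.29
slice [335. 300. 354. 323.] 0.92
knob_weight [356. 205. 372. 229.] 0.5
side {'fx': 597.7960804252148, 'fy': 597.7960804252148, 'cx': 309.6073608272467, 'cy': 256.5890634244523, 'rvec': array([ 0.47173916, -2.66209385,  1.30155585]), 'tvec': array([0.47373244, 0.20751352, 1.17849624]), 'shot': 2}
weight_grip [262. 340. 292. 402.] 0.84
weight_grip [325. 310. 368. 403.] 0.8
weight_grip [229. 383. 253. 436.] 0.78
stand [218. 203. 299. 295.] 0.7
core [339. 191. 384. 253.] 0.93
core [224. 208. 297. 296.] 0.41
tin_a [199. 331. 227. 368.] 0.95
tin_a [161. 369. 183. 402.] 0.83
cube [271. 215. 297. 244.] 0.64
slice [362. 330. 382. 360.] 0.6
knob_weight [311. 198. 326. 221.] 0.51
```

Run:
```python
from h import *
for n,(x0,y0,x1,y1) in {'scene':(130,170,430,370),'side':(130,170,430,450)}.items():
    im=pickle.load(open(n+'0.pkl','rb'))['image'][y0:y1,x0:x1]
    k=2.1 if n=='side' else 2.6
    save(n+'0z',cv2.resize(im,None,fx=k,fy=k,interpolation=cv2.INTER_CUBIC))
```

```text
(no output)
```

View pics/scene0.png

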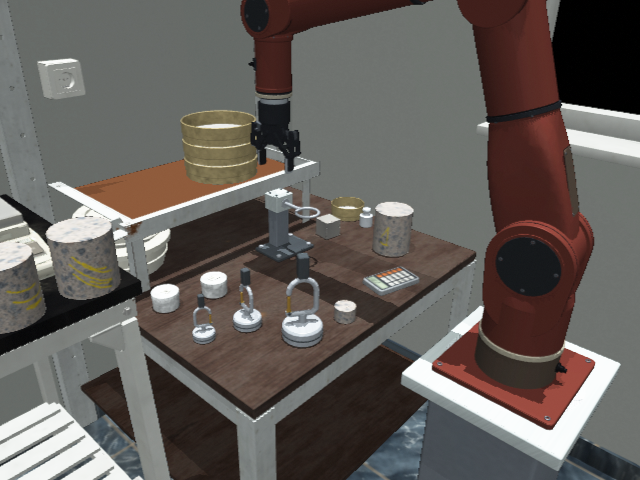

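```bash
sleep 0
```

```text
(no output)
```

View pics/scene0z.png

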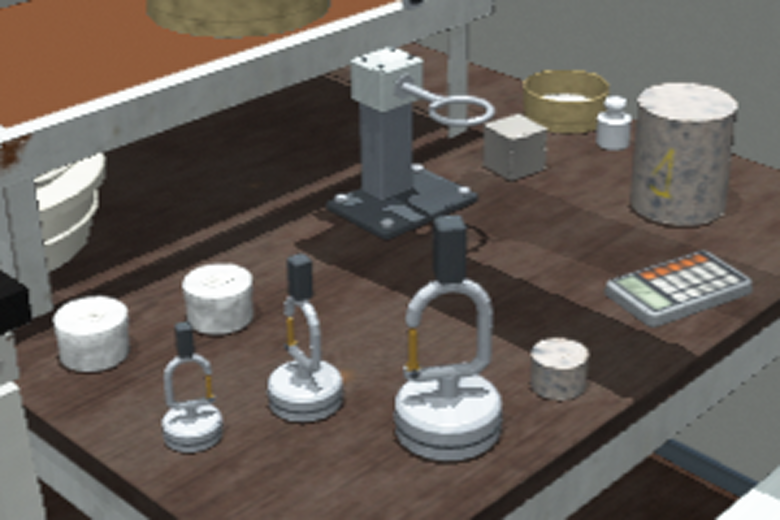

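View pics/side0z.png

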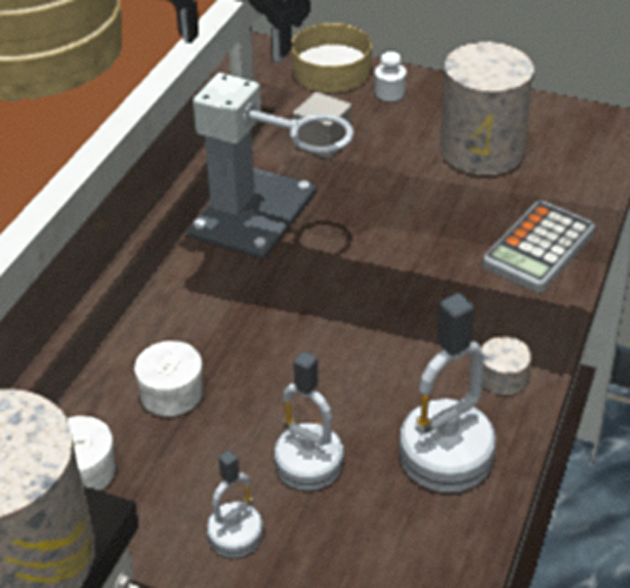

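Look-alikes of the hook weight in the scene image: small (204,320), middle (247,303) and large (302,300). By the description I choose the middle one. Next come close crops of it and of the stand.

Run:
```python
from h import *
for n,m,(x0,y0,x1,y1),k in [('scene','mid',(225,260,275,340),7),('side','mid',(250,330,304,410),7),('scene','st',(240,180,330,270),6),('side','st',(210,195,310,300),5.5)]:
    im=pickle.load(open(n+'0.pkl','rb'))['image'][y0:y1,x0:x1]
    im=cv2.resize(im,None,fx=k,fy=k,interpolation=cv2.INTER_CUBIC)
    for x in range(x0,x1,10):
        cv2.putText(im,str(x),(int((x-x0)*k),10),0,.35,(255,255,0)); im[:, int((x-x0+.5)*k)]=im[:, int((x-x0+.5)*k)]//2+np.array([0,100,0],np.uint8)
    for y in range(y0,y1,10):
        cv2.putText(im,str(y),(0,int((y-y0)*k)+4),0,.35,(255,255,0)); im[int((y-y0+.5)*k)]=im[int((y-y0+.5)*k)]//2+np.array([0,100,0],np.uint8)
    save(n+m,im)
a=cv2.imread('pics/scenemid.png');b=cv2.imread('pics/sidemid.png');cv2.imwrite('pics/mid.png',np.hstack([a,b]))
```

```text
(no output)
```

View pics/mid.png

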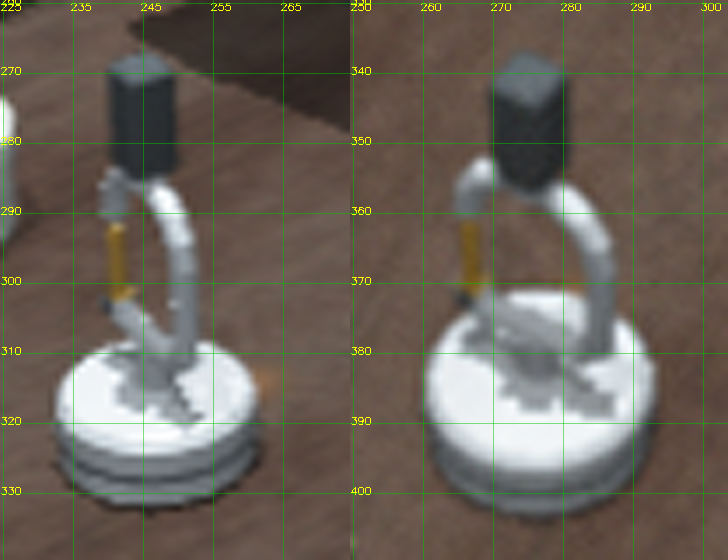

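View pics/scenest.png

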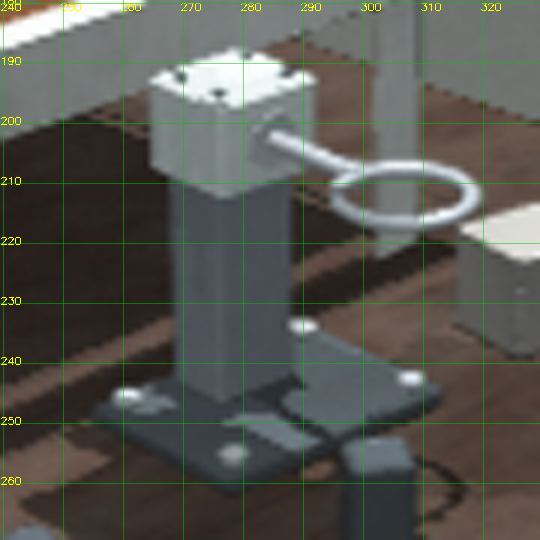

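View pics/sidest.png

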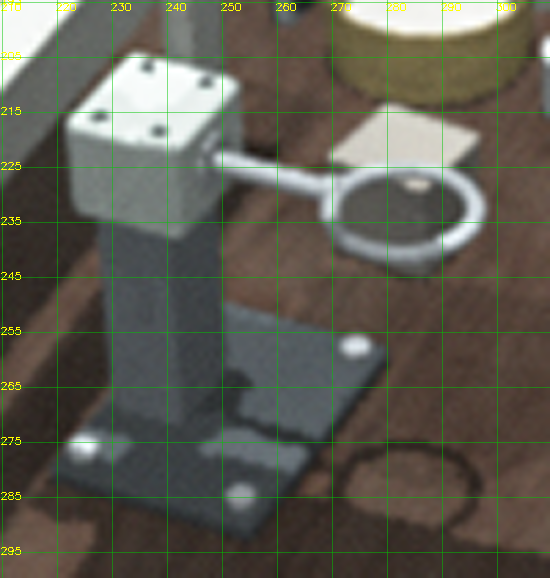

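View pics/side0.png

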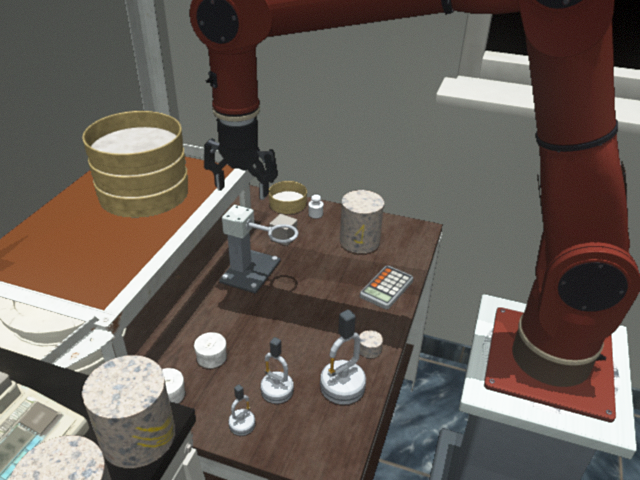

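```bash
cat >> h.py <<'E'
F=[pickle.load(open(n+'0.pkl','rb')) for n in ('scene','side')] if __import__('os').path.exists('side0.pkl') else None
def KRt(f):
    K=np.array([[f['fx'],0,f['cx']],[0,f['fy'],f['cy']],[0,0,1]]); return K,cv2.Rodrigues(f['rvec'])[0],np.array(f['tvec'])
def proj(f,X):
    return cv2.projectPoints(np.atleast_2d(np.array(X,float)),f['rvec'],f['tvec'],KRt(f)[0],None)[0][:,0]
def tri(a,b):
    P=[]
    for f in F:
        K,R,t=KRt(f); P.append(K@np.c_[R,t])
    X=cv2.triangulatePoints(P[0],P[1],np.array(a,float),np.array(b,float))[:,0]; X=X[:3]/X[3]
    e=[np.round(proj(f,X)[0]-p,1) for f,p in zip(F,(a,b))]
    return X,e
def onz(f,p,z):
    K,R,t=KRt(f); d=R.T@np.linalg.inv(K)@np.array([p[0],p[1],1.]); c=-R.T@t
    return c+d*(z-c[2])/d[2]
E
python3 - <<'E'
from h import *
for n,a,b in [('top',(244.7,269.3),(275,341.3)),('disc',(246.7,316.5),(277,384)),('pivot',(240,303),(266,372)),('nose',(240.5,291.5),(266,361)),
 ('ring',(307,212),(281.5,232)),('eyeroot',(284,202),(246,223)),('blocktop',(278,192.7),(240,212)),
 ('b1',(260,245.5),(223.5,276)),('b2',(278,255),(252,285)),('b3',(290,234),(0,0)),('b4',(308,243),(273,257.5)),
 ('railfrontA',(134,219),(106,323)),('railB',(319,163),(245,170))]:
    X,e=tri(a,b); print(n,X.round(4),e)
print('ring',[onz(f,p,.135).round(4) for f,p in zip(F,((307,212),(281.5,232)))])
print('disc',[onz(f,p,.026).round(4) for f,p in zip(F,((246.7,316.5),(277,384)))])
print('top',[onz(f,p,.135).round(4) for f,p in zip(F,((244.7,269.3),(275,341.3)))])
print('cams',[-KRt(f)[1].T@KRt(f)[2] for f in F])
for n,t,z in [('core',(390,210),.117),('tinA',(213,274),.039),('tinB',(165,290),.039),('slice',(345,304),.031),('big',(302,331),.04),('small',(204,330),.02)]: print(n,onz(F[0],t,z).round(3))
E
```

```text
top [0.476  0.2569 0.1354] [array([ 0.1, -0.1]), array([-0. ,  0.1])]
disc [0.4754 0.257  0.0227] [array([ 0.4, -0.4]), array([-0.3,  0.5])]
pivot [0.4969 0.2557 0.046 ] [array([ 0.3, -0.4]), array([-0.2,  0.4])]
nose [0.4969 0.253  0.0729] [array([ 0.2, -0.3]), array([-0.2,  0.3])]
ring [ 0.5863 -0.0466  0.1344] [array([ 0.2, -0.2]), array([-0.1,  0.3])]
eyeroot [ 0.6703 -0.0486  0.1363] [array([ 0.1, -0.1]), array([-0.1,  0.1])]
blocktop [ 0.6807 -0.0407  0.1645] [array([ 1. , -1.2]), array([-0.7,  1.3])]
b1 [0.7091 0.0045 0.0154] [array([ 0.2, -0.2]), array([-0.1,  0.2])]
b2 [0.6369 0.0084 0.0141] [array([ 0. , -0.1]), array([-0. ,  0.1])]
b3 [-1.5768  2.4443  1.5394] [array([ 40.3, -25.5]), array([-33.5,  33.7])]
b4 [ 0.6328 -0.1025  0.0109] [array([ 0.2, -0.2]), array([-0.1,  0.2])]
railfrontA [0.7354 0.3499 0.1867] [array([-3.8,  3.5]), array([ 2.6, -4.6])]
railB [ 0.7585 -0.2608  0.155 ] [array([-5.1,  5.6]), array([ 3.8, -6.3])]
ring [array([ 0.5846, -0.044 ,  0.135 ]), array([ 0.586 , -0.0468,  0.135 ])]
disc [array([0.4711, 0.2618, 0.026 ]), array([0.4743, 0.2583, 0.026 ])]
top [array([0.4764, 0.2567, 0.135 ]), array([0.4761, 0.2564, 0.135 ])]
cams [array([-0.25876596,  0.87182333,  0.67212221]), array([0.18375881, 0.91730499, 0.88381103])]
core [ 0.466 -0.237  0.117]
tinA [0.644 0.212 0.039]
tinB [0.664 0.33  0.039]
slice [0.347 0.089 0.031]
big [0.339 0.234 0.04 ]
small [0.504 0.347 0.02 ]
```

Both views agree on the middle weight: top block at about (0.476, 0.257), mouth facing roughly world +x. The ring centre is at about (0.586, -0.046). I'll move above the weight and check it with the wrist camera.

Call:
move_arm([
  [[0, 0, 0, 4, -3, 0, 100], [0, 0, 0, 9, -6, 0, 100], [0, 0, 0, 14, -9.5, 0, 100], [0, 0, 0, 19, -13, 0, 100], [0, 0, 0, 23, -15.5, 0, 100], [0, 0, 0, 25.7, -17.4, 0, 100], [0, 0, 0, 25.7, -17.4, 0, 100], [0, 0, 0, 25.7, -17.4, 0, 100]],
])

```text
time: 1.8
eef_pos: [0.4764, 0.2563, 0.2564]
eef_rot: [0.707, 0.707, 0.0, 0.0]
contact_force: [-0.0, -0.3, -0.2]
finger_gap: 0.995
```

Run:
```python
from h import *
o=get_obs(); f=grab_frame('wrist'); save('w1',f['image']); pickle.dump((o,f),open('w1.pkl','wb'))
print(o['eef_pos'],o['eef_rot'],o['contact_force'],f['fx'],f['cx'],f['cy'],f['T_tool_cam'])
```

```text
[0.4764208  0.25634077 0.25641529] [7.07305087e-01 7.06908375e-01 3.74510423e-06 2.49704511e-04] [-0.00715841 -0.286176   -0.21461294] 403.40510211974083 324.0064943873572 246.81337181444925 [[ 3.64091920e-05 -9.63138640e-01 -2.69005498e-01  6.77651136e-02]
 [ 9.99999832e-01  1.90881854e-04 -5.48079889e-04 -2.57831233e-04]
 [ 5.79225188e-04 -2.69005433e-01  9.63138485e-01 -1.16342692e-01]
 [ 0.00000000e+00  0.00000000e+00  0.00000000e+00  1.00000000e+00]]
```

View pics/w1.png

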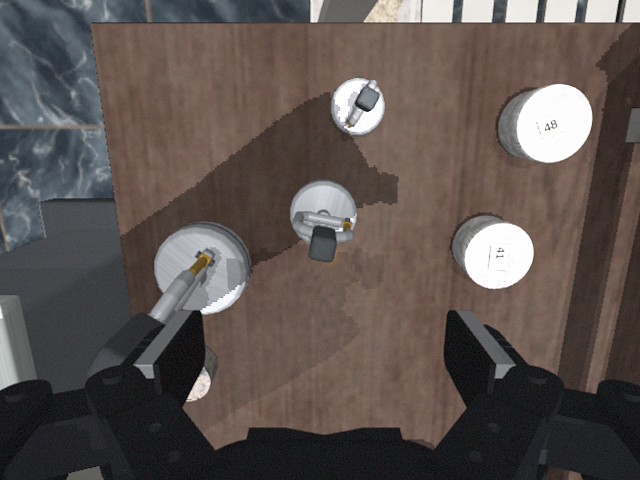

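Run:
```python
from h import *
o,f=pickle.load(open('w1.pkl','rb'))
x0,y0,x1,y1=280,170,370,270;k=6
im=cv2.resize(f['image'][y0:y1,x0:x1],None,fx=k,fy=k,interpolation=cv2.INTER_CUBIC)
for x in range(x0,x1,10):
    cv2.putText(im,str(x),(int((x-x0)*k),10),0,.35,(255,0,0)); im[:, int((x-x0+.5)*k)]=(0,140,0)
for y in range(y0,y1,10):
    cv2.putText(im,str(y),(0,int((y-y0)*k)+4),0,.35,(255,0,0)); im[int((y-y0+.5)*k)]=(0,140,0)
save('w1z',im)
```

```text
(no output)
```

View pics/w1z.png

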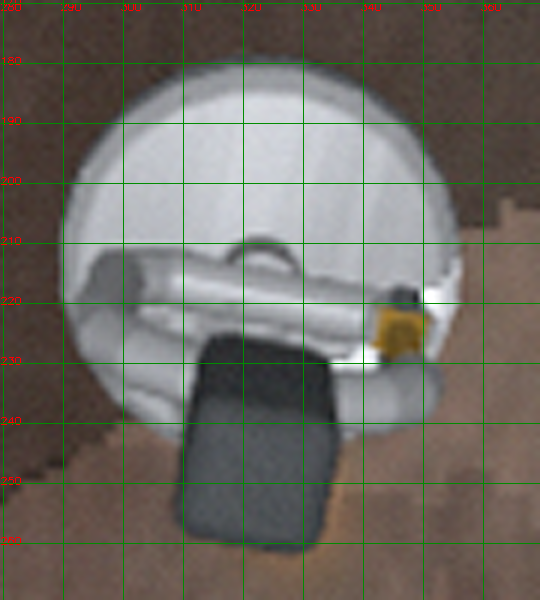

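```bash
cat >> h.py <<'E'
from scipy.spatial.transform import Rotation as Ro
def wonz(o,f,p,z):
    T=f['T_tool_cam']; R=Ro.from_quat(o['eef_rot']).as_matrix()
    d=R@T[:3,:3]@np.array([(p[0]-f['cx'])/f['fx'],(p[1]-f['cy'])/f['fy'],1.]); c=o['eef_pos']+R@T[:3,3]
    return c+d*(z-c[2])/d[2]
def wproj(o,f,X):
    T=f['T_tool_cam']; R=Ro.from_quat(o['eef_rot']).as_matrix()
    x=(R.T@(np.array(X)-o['eef_pos'])-T[:3,3])@T[:3,:3]
    return np.array([f['cx']+f['fx']*x[0]/x[2],f['cy']+f['fy']*x[1]/x[2]])
E
python3 - <<'E'
from h import *
o,f=pickle.load(open('w1.pkl','rb'))
c=np.array([wonz(o,f,p,.135) for p in [(312.5,235),(335,239),(331,261),(309,257)]])
print(c.round(4),c.mean(0))
for i in range(4):
    d=c[(i+1)%4]-c[i]; print(np.hypot(*d[:2]),np.degrees(np.arctan2(d[1],d[0])))
print(wonz(o,f,(345,219),.044),wonz(o,f,(297,212),.044))
print(wonz(o,f,(323,211),.026))
E
```

```text
[[0.4691 0.2651 0.135 ]
 [0.4828 0.2626 0.135 ]
 [0.4804 0.2486 0.135 ]
 [0.4668 0.2511 0.135 ]] [0.47476667 0.25684878 0.135     ]
0.013902892976812034 -10.417185771300131
0.014240420933735818 -99.60597838672436
0.013814280291944665 169.18811196738915
0.014146813925701978 80.75966104348569
[0.49347887 0.25617476 0.044     ] [0.45374033 0.2620858  0.044     ]
[0.47517234 0.25955968 0.026     ]
```

Block centre is about (0.475, 0.257) and its yaw is about -10°. The close crop shows a small dark block with the gate on the +x side, on the middle-sized disc. Descending now.

Call:
move_arm([
  [[0, 0, 5, 0, 0, 2, 100], [0, 0, 10, 0.05, -0.15, 4.5, 100], [0, 0, 10, 0.05, -0.15, 7, 100], [0, 0, 10, 0.05, -0.15, 9, 100], [0, 0, 10, 0.05, -0.15, 11, 100], [0, 0, 10, 0.05, -0.15, 12.3, 100], [0, 0, 10, 0.05, -0.15, 12.8, 100], [0, 0, 10, 0.05, -0.15, 12.8, 100]],
])

```text
time: 2.85
eef_pos: [0.4754, 0.2562, 0.1285]
eef_rot: [0.767, 0.642, 0.0, 0.0]
contact_force: [-0.4, 0.3, -0.2]
finger_gap: 0.997
```

Call:
move_arm([
  [[0, 0, 0, 0, 0, 0, 40], [0, 0, 0, 0, 0, 0, 25], [0, 0, 0, 0, 0, 0, 15], [0, 0, 0, 0, 0, 0, 5], [0, 0, 0, 0, 0, 0, 0], [0, 0, 0, 0, 0, 0, 0], [0, 0, 0, 0, 0, 0, 0], [0, 0, 0, 0, 0, 0, 0]],
], squeeze=80)

```text
time: 3.85
eef_pos: [0.4758, 0.2564, 0.1289]
eef_rot: [0.767, 0.642, 0.0, 0.0]
contact_force: [1.6, 0.5, 5.9]
finger_gap: 0.175
```

Run:
```python
from h import *
o=get_obs(); print(o['time'],o['eef_pos'],o['contact_force'],o['finger_gap'])
f=grab_frame('side'); save('s1',cv2.resize(f['image'][300:430,200:400],None,fx=3.5,fy=3.5))
f=grab_frame('wrist'); save('w2',f['image'])
```

```text
3.85 [0.47576253 0.25638671 0.1288503 ] [1.64730531 0.47854299 5.91247092] 0.17524342047388017
```

View pics/s1.png

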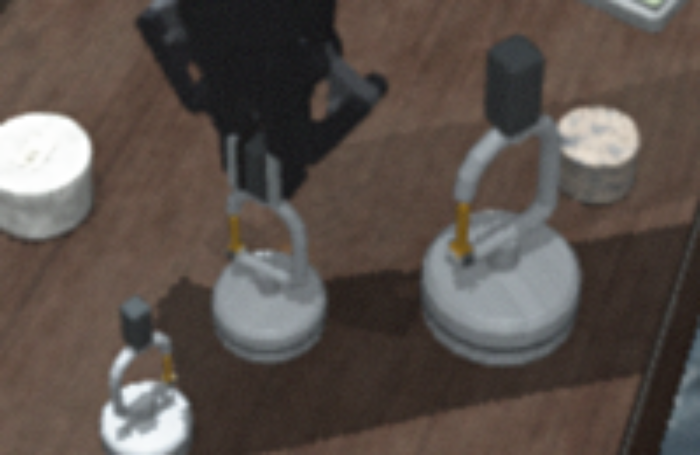

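View pics/w2.png

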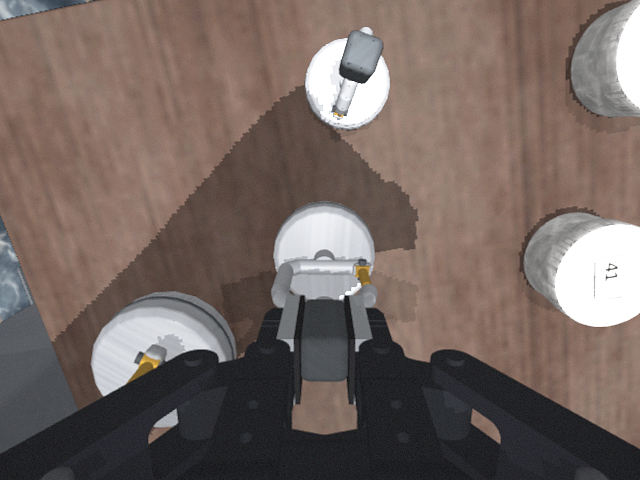

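Gripped and square to the block. Lifting.

Call:
move_arm([
  [[0, 0, 0, 0, 0, -0.5, 0], [0, 0, 0, 0, 0, -1.5, 0], [0, 0, 0, 0, 0, -3, 0], [0, 0, 0, 0, 0, -5, 0], [0, 0, 0, 0, 0, -7, 0], [0, 0, 0, 0, 0, -7.8, 0], [0, 0, 0, 0, 0, -7.8, 0], [0, 0, 0, 0, 0, -7.8, 0]],
])

```text
time: 4.95
eef_pos: [0.4753, 0.2562, 0.2061]
eef_rot: [0.767, 0.642, -0.0, 0.0]
contact_force: [-0.6, -0.7, -3.8]
finger_gap: 0.173
```

Run:
```python
from h import *
o=get_obs(); print(o['time'],o['eef_pos'],o['eef_rot'],o['contact_force'],o['ft_torque'],o['finger_gap'])
f=grab_frame('side'); save('s2',cv2.resize(f['image'][260:420,200:400],None,fx=3.5,fy=3.5))
R=Ro.from_quat(o['eef_rot']).as_matrix(); print(R.round(3))
a=np.radians(-2.2)
tgt=np.array([.5575,-.0455,0])-0.0575*np.array([np.cos(a),np.sin(a),0]); tgt[2]=.2034
print(tgt,'tool cm',R.T@(tgt-o['eef_pos'])*100,'yaw of tool y',np.degrees(np.arctan2(R[1,1],R[0,1])))
```

```text
4.95 [0.47529121 0.25617448 0.20606672] [ 7.66673150e-01  6.42037538e-01 -1.95582876e-04  2.05434242e-04] [-0.61580228 -0.71724803 -3.84501881] [-0.0037364   0.03306001  0.00362079] 0.17251156443681684
[[ 0.176  0.984 -0.   ]
 [ 0.984 -0.176 -0.001]
 [-0.001  0.    -1.   ]]
[ 0.50004238 -0.0432927   0.2034    ] tool cm [-29.04679957   7.69456254   0.28353661] yaw of tool y -10.112151286695603
```

View pics/s2.png

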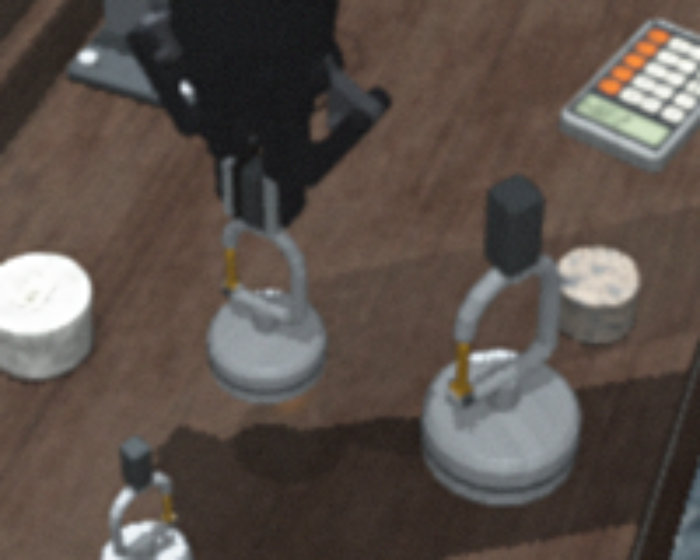

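Call:
move_arm([
  [[0, 0, 0, -0.5, 0.1, 0, 0], [0, 0, -0.5, -2, 0.5, 0, 0], [0, 0, -1, -4.5, 1.2, 0, 0], [0, 0, -2, -7.5, 2, 0, 0], [0, 0, -3, -11, 2.9, 0, 0], [0, 0, -4, -14.5, 3.9, 0, 0], [0, 0, -5, -18, 4.8, 0, 0], [0, 0, -6, -21.5, 5.7, 0, 0], [0, 0, -7, -24.5, 6.5, 0, 0], [0, 0, -7.9, -27, 7.2, 0.1, 0], [0, 0, -7.9, -28.5, 7.6, 0.2, 0], [0, 0, -7.9, -29, 7.7, 0.28, 0], [0, 0, -7.9, -29, 7.7, 0.28, 0], [0, 0, -7.9, -29, 7.7, 0.28, 0]],
])

```text
time: 6.75
eef_pos: [0.5001, -0.0418, 0.2034]
eef_rot: [0.72, 0.694, -0.0, 0.0]
contact_force: [0.8, 0.9, -4.4]
finger_gap: 0.173
```

Run:
```python
from h import *
o=get_obs(); print(o['time'],o['eef_pos'],o['contact_force'],o['ft_torque'],o['finger_gap'])
for n,(x0,y0,x1,y1) in {'scene':(250,170,400,300),'side':(210,170,360,310)}.items():
    f=grab_frame(n); pickle.dump(f,open(n+'3.pkl','wb')); save(n+'3',cv2.resize(f['image'][y0:y1,x0:x1],None,fx=4,fy=4,interpolation=cv2.INTER_CUBIC))
o=get_obs();f=grab_frame('wrist'); save('w3',f['image']); pickle.dump((o,f),open('w3.pkl','wb'))
```

```text
6.75 [ 0.50014717 -0.04180959  0.20336664] [ 0.77547446  0.88315393 -4.43637676] [ 0.02797482 -0.00941583 -0.01715181] 0.17267513308846788
```

View pics/scene3.png

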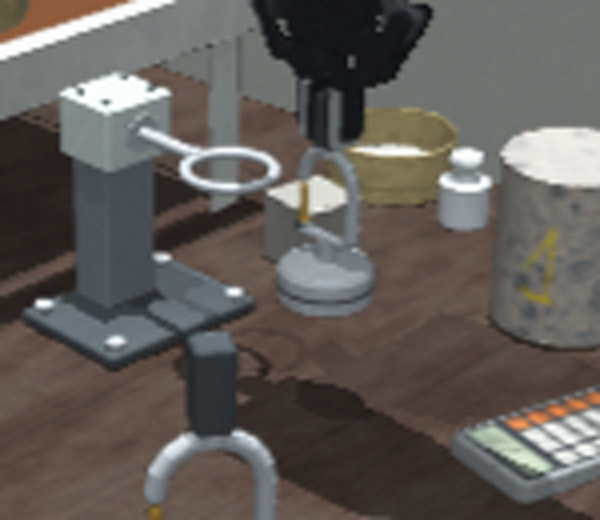

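View pics/side3.png

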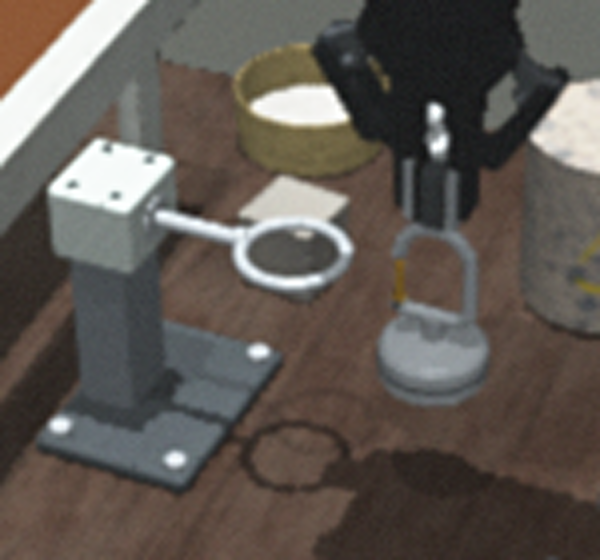

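View pics/w3.png

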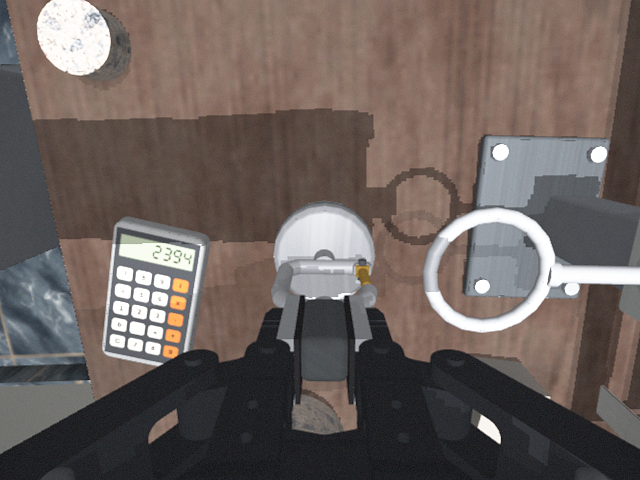

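Run:
```python
from h import *
o,f=pickle.load(open('w3.pkl','rb'))
R=Ro.from_quat(o['eef_rot']).as_matrix()
S={n:pickle.load(open(n+'3.pkl','rb')) for n in('scene','side')}
def tl(X): return (R.T@(X-o['eef_pos'])*100).round(2)
for n,p in [('ringc',(490,270)),('front',(430.5,270)),('back',(550,272)),('shaft far',(638,275))]:
    X=wonz(o,f,p,.135); print(n,X.round(4),tl(X))
X=wonz(o,f,(490,209),.135);Y=wonz(o,f,(490,331),.135);print('diam',np.linalg.norm(X-Y))
# hook features: gate top/nose: predicted grip pose
wg=o['eef_pos']-np.array([0,0,.0114])
hx=R[:,1]; hx=hx/np.linalg.norm(hx)
print('hook yaw',np.degrees(np.arctan2(hx[1],hx[0])))
piv=wg+.02*hx-np.array([0,0,.0735]); nose=wg+.02*hx-np.array([0,0,.0455])
print('pred pivot wrist',wproj(o,f,piv),'scene',proj(S['scene'],piv),proj(S['scene'],nose),'side',proj(S['side'],piv),proj(S['side'],nose))
# ring from scene/side again
F[0]=S['scene'];F[1]=S['side']
print(tri((250+229.5/4,170+170/4),(210+293.5/4,170+255/4)))
print('seen pivot', tri((250+306/4,170+221/4),(210+398/4,170+303/4)),piv)
```

```text
ringc [ 0.5801 -0.0405  0.135 ] [0.45 7.98 6.84]
front [ 0.5514 -0.0394  0.135 ] [0.45 5.11 6.84]
back [ 0.6092 -0.0426  0.135 ] [ 0.35 10.9   6.84]
shaft far [ 0.652  -0.0457  0.135 ] [ 0.2  15.18  6.84]
diam 0.0626998566837585
hook yaw -2.1357462876564233
pred pivot wrist [362.76105595 267.8981114 ] scene [[325.87777037 225.65852788]] [[326.173847   215.16571825]] side [[309.64136251 245.70775972]] [[309.78849087 235.05376285]]
(array([ 0.57875018, -0.03925703,  0.13709245]), [array([ 0.1, -0.1]), array([-0. ,  0.1])])
seen pivot (array([ 0.5207057 , -0.04458961,  0.11791775]), [array([-0.3,  0.3]), array([ 0.2, -0.4])]) [ 0.52018389 -0.04273331  0.11850365]
```

The wrist and outer cameras agree on the ring front: about 51 mm ahead and 4.5 mm to the side, with the stand yaw at about -3.3°. My first reading of the ring was about 2 px off in the side view. I'll align and approach short of contact.

Call:
move_arm([
  [[0, 0, 0.6, 0.2, 0.3, 0, 0], [0, 0, 1.2, 0.4, 0.8, 0, 0], [0, 0, 1.2, 0.4, 1.3, 0, 0], [0, 0, 1.2, 0.4, 1.7, 0, 0], [0, 0, 1.2, 0.4, 1.9, 0, 0], [0, 0, 1.2, 0.4, 1.9, 0, 0], [0, 0, 1.2, 0.4, 1.9, 0, 0]],
])

```text
time: 7.78
eef_pos: [0.5192, -0.0389, 0.2034]
eef_rot: [0.727, 0.686, -0.0, 0.0]
contact_force: [0.3, 1.4, -2.9]
finger_gap: 0.169
```

Run:
```python
from h import *
o=get_obs(); print(o['time'],o['eef_pos'],o['contact_force'],o['ft_torque'],o['finger_gap'])
f=grab_frame('wrist'); save('w4',f['image'][180:400,230:600].repeat(2,0).repeat(2,1)); pickle.dump((o,f),open('w4.pkl','wb'))
f=grab_frame('side'); save('side4',cv2.resize(f['image'][170:310,210:360],None,fx=4,fy=4,interpolation=cv2.INTER_CUBIC))
```

```text
7.775 [ 0.51920993 -0.03891425  0.20339973] [ 0.34924737  1.40703276 -2.93261084] [-0.01387565 -0.02587075  0.00558246] 0.1690087775121816
```

View pics/w4.png

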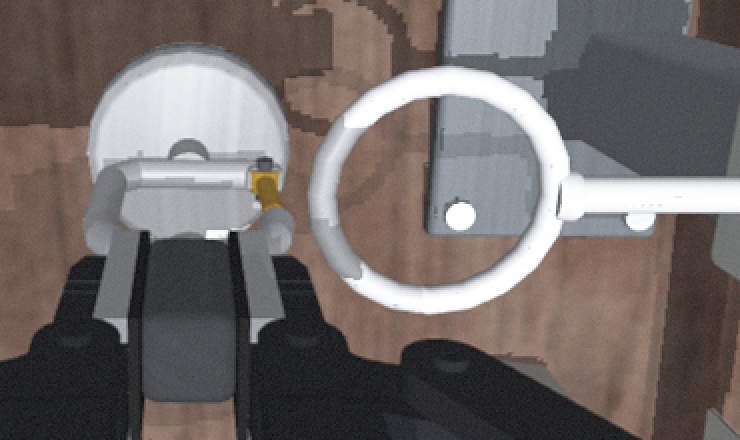

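View pics/side4.png

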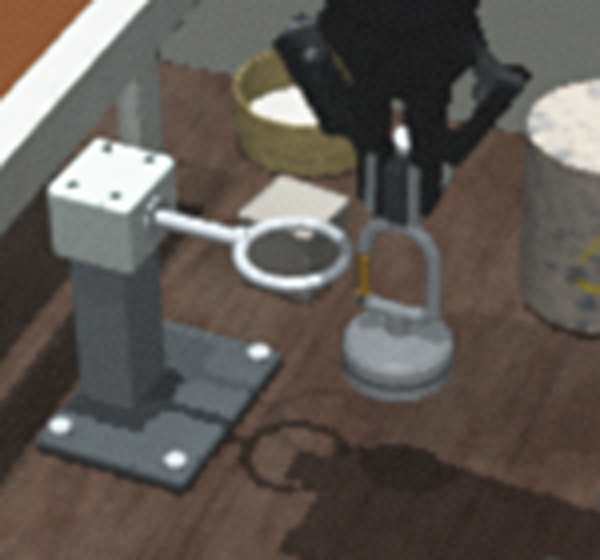

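The ring axis runs level through the middle of the mouth, about 6 mm short of touching. Feeling forward slowly.

Call:
move_arm([
  [[0, 0, 0, 0, 0.15, 0, 0], [0, 0, 0, 0, 0.3, 0, 0], [0, 0, 0, 0, 0.45, 0, 0], [0, 0, 0, 0, 0.6, 0, 0], [0, 0, 0, 0, 0.75, 0, 0], [0, 0, 0, 0, 0.9, 0, 0], [0, 0, 0, 0, 0.9, 0, 0]],
])

```text
time: 8.75
eef_pos: [0.5278, -0.0394, 0.2032]
eef_rot: [0.727, 0.686, -0.001, -0.0]
contact_force: [-4.4, -0.2, -1.8]
finger_gap: 0.172
```

Run:
```python
from h import *
o=get_obs(); print(o['time'],o['eef_pos'],o['contact_force'],o['ft_torque'],o['finger_gap'])
f=grab_frame('wrist'); save('w5',f['image'][180:400,230:600].repeat(2,0).repeat(2,1))
```

```text
8.75 [ 0.52776641 -0.03941433  0.20317411] [-4.41453218 -0.16765747 -1.78533113] [ 0.03347131  1.0733355  -0.01943187] 0.1723526001116577
```

View pics/w5.png

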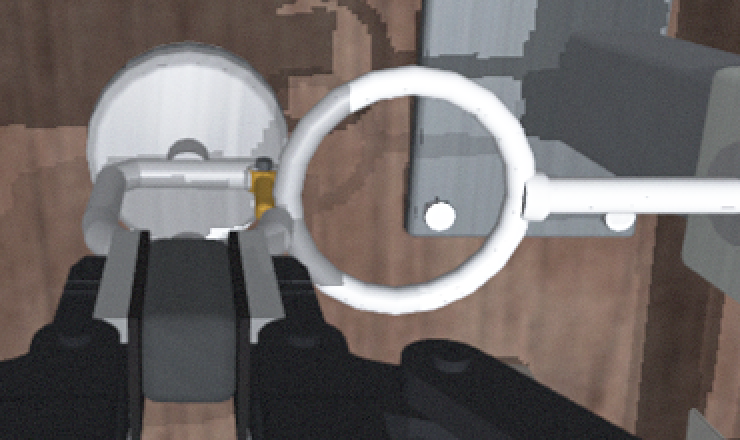

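Contact at about 4.4 N, in line with the gate. Advancing in small steps.

Call:
move_arm([
  [[0, 0, 0, 0, 0.1, 0, 0], [0, 0, 0, 0, 0.2, 0, 0], [0, 0, 0, 0, 0.3, 0, 0], [0, 0, 0, 0, 0.4, 0, 0]],
])

```text
time: 9.3
eef_pos: [0.5314, -0.0398, 0.2029]
eef_rot: [0.728, 0.686, -0.001, -0.001]
contact_force: [-6.5, -0.1, -1.9]
finger_gap: 0.171
```

Run:
```python
from h import *
o=get_obs(); print(o['time'],o['eef_pos'],o['contact_force'],o['ft_torque'],o['finger_gap'])
f=grab_frame('wrist'); save('w6',f['image'][180:400,230:600].repeat(2,0).repeat(2,1))
f=grab_frame('side'); save('side6',cv2.resize(f['image'][200:290,260:340],None,fx=6,fy=6,interpolation=cv2.INTER_CUBIC))
```

```text
9.3 [ 0.53138073 -0.03983023  0.20292753] [-6.49990498 -0.08845649 -1.92064184] [-0.05792099  1.53245553 -0.00230603] 0.17057398511955735
```

View pics/w6.png

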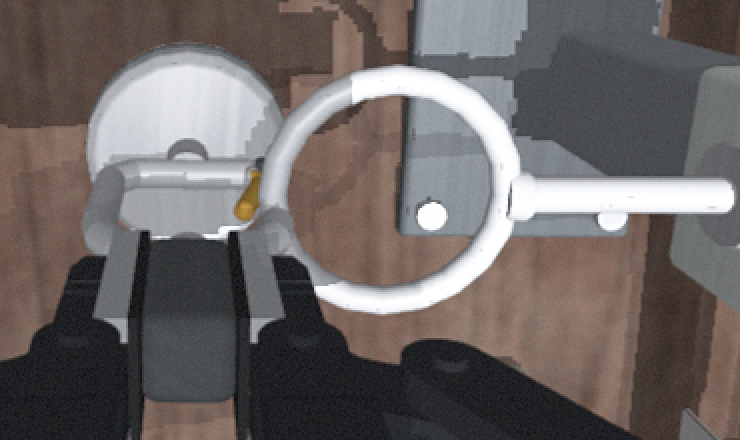

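View pics/side6.png

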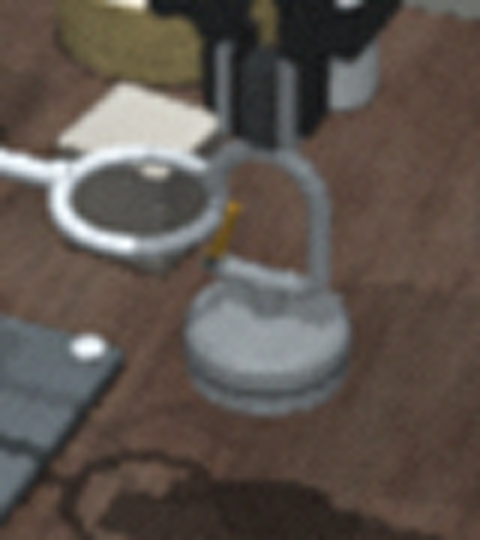

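The gate (orange) is swinging inward and the ring passes below the nose. Continuing.

Call:
move_arm([
  [[0, 0, 0, 0, 0.15, 0, 0], [0, 0, 0, 0, 0.3, 0, 0], [0, 0, 0, 0, 0.45, 0, 0], [0, 0, 0, 0, 0.6, 0, 0], [0, 0, 0, 0, 0.75, 0, 0], [0, 0, 0, 0, 0.9, 0, 0], [0, 0, 0, 0, 1.0, 0, 0]],
])

```text
time: 10.28
eef_pos: [0.5403, -0.0408, 0.2019]
eef_rot: [0.728, 0.686, -0.002, -0.001]
contact_force: [-6.1, -0.6, -5.3]
finger_gap: 0.174
```

Run:
```python
from h import *
o=get_obs(); print(o['time'],o['eef_pos'],o['contact_force'],o['ft_torque'],o['finger_gap'])
f=grab_frame('wrist'); save('w7',f['image'][180:400,230:600].repeat(2,0).repeat(2,1))
f=grab_frame('side'); save('side7',cv2.resize(f['image'][200:290,260:340],None,fx=6,fy=6,interpolation=cv2.INTER_CUBIC))
```

```text
10.275 [ 0.54030419 -0.04075001  0.20187056] [-6.12861018 -0.55268689 -5.34551949] [-0.18612233  1.87404787 -0.00291804] 0.1743313553621447
```

View pics/w7.png

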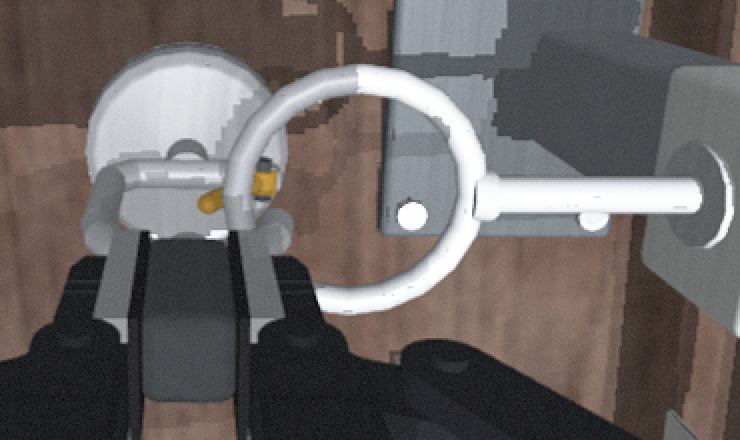

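View pics/side7.png

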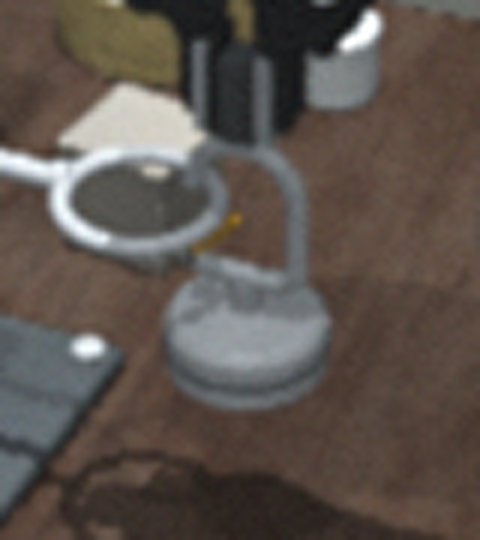

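Call:
move_arm([
  [[0, 0, 0, 0, 0.15, 0, 0], [0, 0, 0, 0, 0.3, 0, 0], [0, 0, 0, 0, 0.45, 0, 0], [0, 0, 0, 0, 0.6, 0, 0], [0, 0, 0, 0, 0.75, 0, 0], [0, 0, 0, 0, 0.9, 0, 0], [0, 0, 0, 0, 1.0, 0, 0]],
])

```text
time: 11.25
eef_pos: [0.5495, -0.0415, 0.2007]
eef_rot: [0.728, 0.686, -0.003, -0.002]
contact_force: [-4.7, -1.0, -7.7]
finger_gap: 0.176
```

Run:
```python
from h import *
o=get_obs(); print(o['time'],o['eef_pos'],o['eef_rot'],o['contact_force'],o['ft_torque'],o['finger_gap'])
f=grab_frame('wrist'); save('w8',f['image'][180:400,230:600].repeat(2,0).repeat(2,1))
```

```text
11.25 [ 0.54953641 -0.04151061  0.20068313] [ 0.72770204  0.68588163 -0.00334551 -0.00222205] [-4.73870452 -1.02591639 -7.73878878] [-0.03204441  1.34982786  0.05730469] 0.1762822741663894
```

View pics/w8.png

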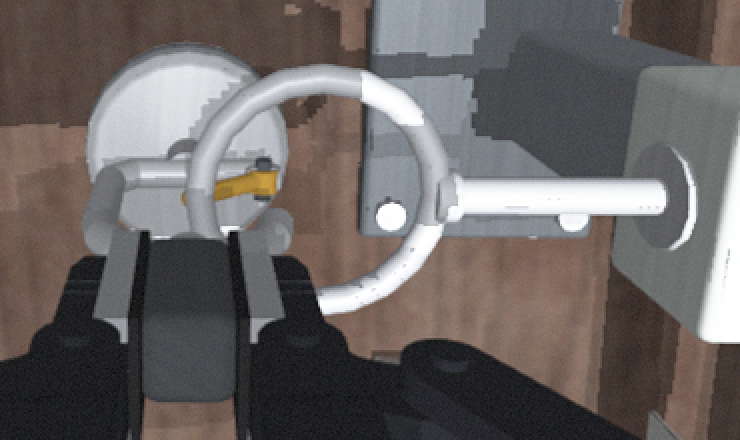

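Call:
move_arm([
  [[0, 0, 0, 0, 0.1, -0.05, 0], [0, 0, 0, 0, 0.2, -0.1, 0], [0, 0, 0, 0, 0.3, -0.1, 0], [0, 0, 0, 0, 0.4, -0.1, 0], [0, 0, 0, 0, 0.5, -0.1, 0]],
])

```text
time: 11.92
eef_pos: [0.5557, -0.0417, 0.2021]
eef_rot: [0.728, 0.686, -0.002, -0.001]
contact_force: [-0.3, 0.7, -2.3]
finger_gap: 0.176
```

Run:
```python
from h import *
o=get_obs(); print(o['time'],o['eef_pos'],o['eef_rot'],o['contact_force'],o['ft_torque'],o['finger_gap'])
f=grab_frame('wrist'); save('w9',f['image'][180:400,230:600].repeat(2,0).repeat(2,1))
```

```text
11.925 [ 0.55567214 -0.04166732  0.20209558] [ 0.72761067  0.68598453 -0.00244793 -0.00139628] [-0.32703712  0.69012639 -2.32675279] [ 0.04084309 -0.02984964  0.03296809] 0.17582606159558106
```

View pics/w9.png

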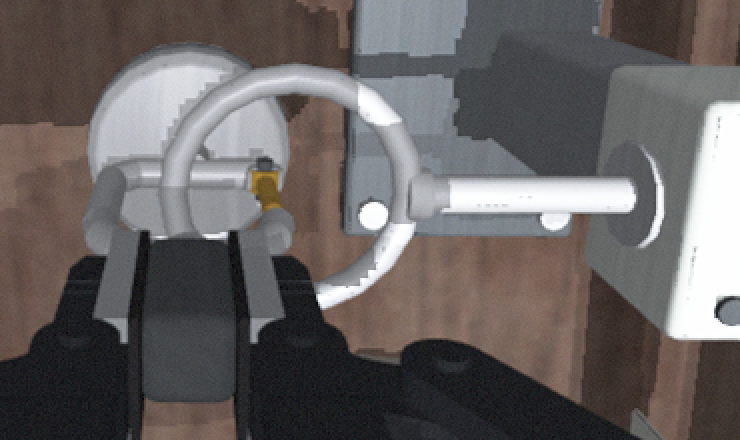

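The gate has flicked shut and the force has dropped to zero. Pulling back about 5.5 mm so the wire sits under the crown, then lowering.

Call:
move_arm([
  [[0, 0, 0, 0, -0.2, 0, 0], [0, 0, 0, 0, -0.4, 0, 0], [0, 0, 0, 0, -0.55, 0, 0], [0, 0, 0, 0, -0.55, 0.5, 0], [0, 0, 0, 0, -0.55, 1.0, 0], [0, 0, 0, 0, -0.55, 1.5, 0], [0, 0, 0, 0, -0.55, 1.9, 0], [0, 0, 0, 0, -0.55, 2.1, 0], [0, 0, 0, 0, -0.55, 2.2, 0], [0, 0, 0, 0, -0.55, 2.2, 0]],
])

```text
time: 13.22
eef_pos: [0.5505, -0.0414, 0.1806]
eef_rot: [0.728, 0.686, -0.002, -0.001]
contact_force: [0.7, 0.1, -3.1]
finger_gap: 0.179
```

Run:
```python
from h import *
o=get_obs(); print(o['time'],o['eef_pos'],o['eef_rot'],o['contact_force'],o['ft_torque'],o['finger_gap'])
f=grab_frame('wrist'); save('w10',f['image'][180:400,230:600].repeat(2,0).repeat(2,1))
f=grab_frame('side'); save('side10',cv2.resize(f['image'][200:290,260:340],None,fx=6,fy=6,interpolation=cv2.INTER_CUBIC))
```

```text
13.225 [ 0.55047521 -0.04144571  0.18059536] [ 0.7276348   0.68596053 -0.00214505 -0.00107404] [ 0.72773049  0.05461573 -3.10437816] [-0.02766745 -0.07114921  0.03817944] 0.17894964111602643
```

View pics/w10.png

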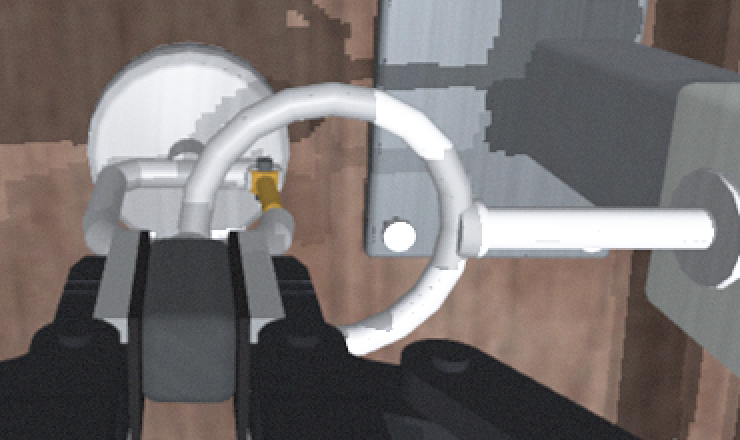

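View pics/side10.png

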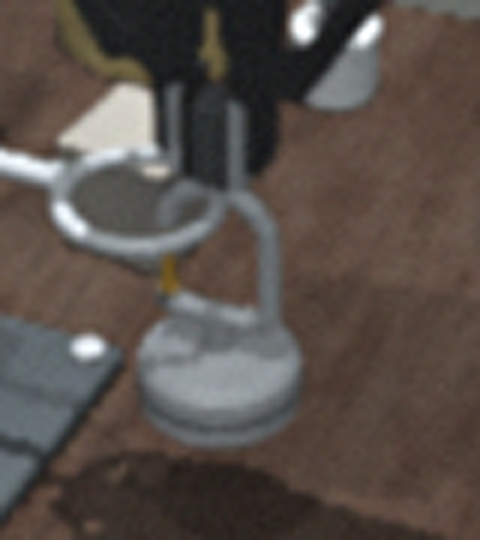

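Call:
move_arm([
  [[0, 0, 0, 0, 0, 0.1, 0], [0, 0, 0, 0, 0, 0.2, 0], [0, 0, 0, 0, 0, 0.3, 0], [0, 0, 0, 0, 0, 0.35, 0], [0, 0, 0, 0, 0, 0.4, 0], [0, 0, 0, 0, 0, 0.4, 0]],
])

```text
time: 14.08
eef_pos: [0.5505, -0.0414, 0.1767]
eef_rot: [0.728, 0.686, -0.002, -0.001]
contact_force: [-0.3, 1.1, -3.1]
finger_gap: 0.175
```

Call:
move_arm([
  [[0, 0, 0, 0, 0, 0.05, 0], [0, 0, 0, 0, 0, 0.1, 0], [0, 0, 0, 0, 0, 0.1, 0]],
])

```text
time: 14.45
eef_pos: [0.5505, -0.0415, 0.1757]
eef_rot: [0.728, 0.686, -0.002, -0.001]
contact_force: [0.1, 0.3, -3.8]
finger_gap: 0.17
```

Call:
move_arm([
  [[0, 0, 0, 0, 0, 0.05, 0], [0, 0, 0, 0, 0, 0.1, 0], [0, 0, 0, 0, 0, 0.1, 0]],
])

```text
time: 14.82
eef_pos: [0.5506, -0.0414, 0.1751]
eef_rot: [0.728, 0.686, -0.002, -0.001]
contact_force: [-1.8, 0.5, 2.8]
finger_gap: 0.171
```

Call:
move_arm([
  [[0, 0, 0, 0, 0, 0.05, 0], [0, 0, 0, 0, 0, 0.1, 0], [0, 0, 0, 0, 0, 0.1, 0]],
])

```text
time: 15.2
eef_pos: [0.5507, -0.0415, 0.1748]
eef_rot: [0.728, 0.686, -0.002, -0.001]
contact_force: [-4.4, 0.3, 7.6]
finger_gap: 0.177
```

Contact is made: about 11 N on the ring, with a slight -x side force. I'll ease up and shift back 2 mm to relieve it.

Call:
move_arm([
  [[0, 0, 0, 0, -0.05, -0.05, 0], [0, 0, 0, 0, -0.15, -0.06, 0], [0, 0, 0, 0, -0.2, -0.06, 0], [0, 0, 0, 0, -0.2, -0.06, 0]],
])

```text
time: 15.7
eef_pos: [0.5491, -0.0413, 0.1755]
eef_rot: [0.728, 0.686, -0.001, -0.0]
contact_force: [2.9, -0.0, 0.7]
finger_gap: 0.174
```

Call:
move_arm([
  [[0, 0, 0, 0, 0.08, 0, 0], [0, 0, 0, 0, 0.08, 0, 0], [0, 0, 0, 0, 0.08, 0, 0]],
])

```text
time: 16.08
eef_pos: [0.5496, -0.0413, 0.1754]
eef_rot: [0.728, 0.686, -0.002, -0.001]
contact_force: [-1.5, 0.5, 1.9]
finger_gap: 0.176
```

Run:
```python
from h import *
o=get_obs(); print(o['time'],o['eef_pos'],o['contact_force'],o['ft_torque'],o['finger_gap'])
f=grab_frame('wrist'); save('w11',f['image'][180:400,230:600].repeat(2,0).repeat(2,1))
f=grab_frame('side'); save('side11',cv2.resize(f['image'][200:290,260:340],None,fx=6,fy=6,interpolation=cv2.INTER_CUBIC))
```

```text
16.075 [ 0.54957405 -0.04133603  0.17540731] [-1.53464019  0.52594371  1.90630165] [0.04928632 0.30954573 0.03070581] 0.17604207110205292
```

View pics/side11.png

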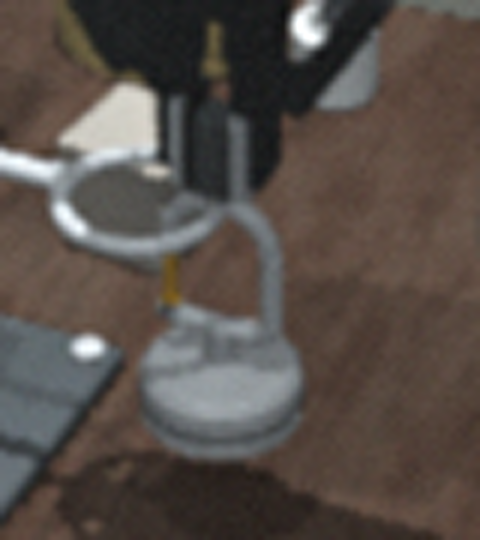

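View pics/w11.png

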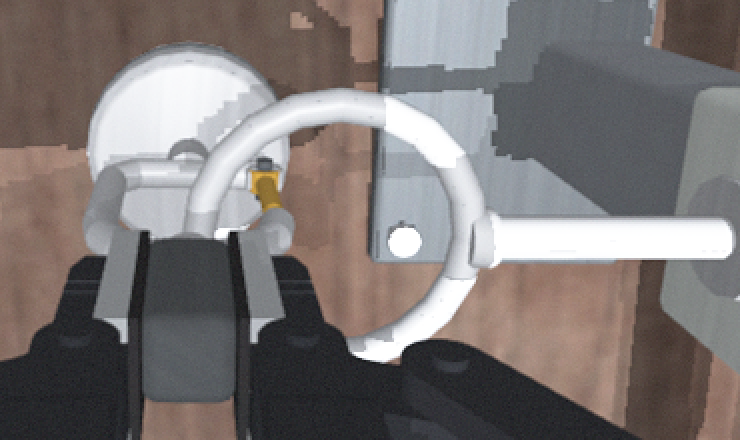

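The wire sits under the crown with the gate shut and the ring carrying about 5.5 N. Releasing gently.

Call:
move_arm([
  [[0, 0, 0, 0, 0, 0, 10], [0, 0, 0, 0, 0, 0, 17], [0, 0, 0, 0, 0, 0, 20], [0, 0, 0, 0, 0, 0, 25], [0, 0, 0, 0, 0, 0, 35], [0, 0, 0, 0, 0, 0, 45], [0, 0, 0, 0, 0, 0, 45]],
], squeeze=20)

```text
time: 17.05
eef_pos: [0.5496, -0.0413, 0.1754]
eef_rot: [0.728, 0.686, -0.002, -0.001]
contact_force: [-0.4, -0.1, 0.4]
finger_gap: 0.453
```

Run:
```python
from h import *
o=get_obs(); print(o['time'],o['eef_pos'],o['contact_force'],o['ft_torque'],o['finger_gap'])
f=grab_frame('wrist'); save('w12',f['image'][180:400,230:600].repeat(2,0).repeat(2,1))
f=grab_frame('side'); save('side12',cv2.resize(f['image'][180:290,240:340],None,fx=5,fy=5,interpolation=cv2.INTER_CUBIC))
```

```text
17.05 [ 0.54960276 -0.04131835  0.17540176] [-0.36371195 -0.08633404  0.3654837 ] [-0.00669831  0.02704411  0.04736159] 0.45293742733773895
```

View pics/side12.png

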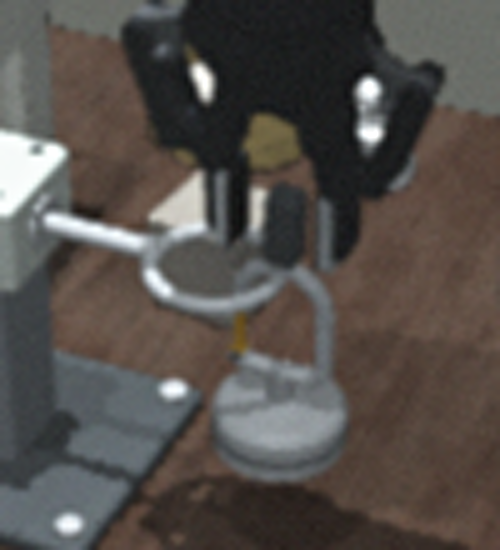

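View pics/w12.png

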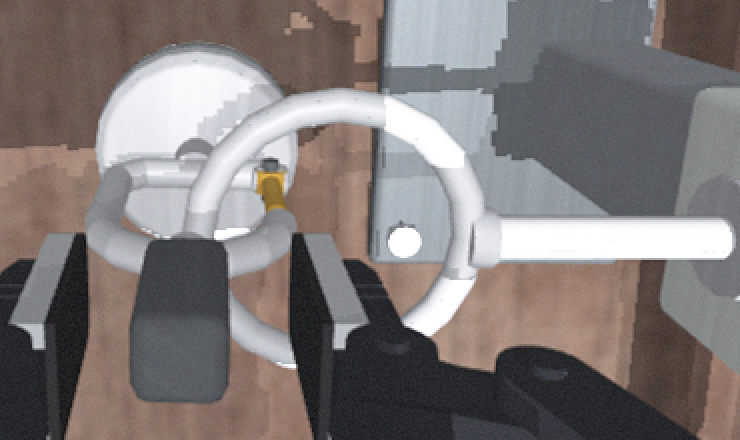

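Released: it hangs with the gate shut and a slight lean of a few degrees. Retreating straight up.

Call:
move_arm([
  [[0, 0, 0, 0, 0, -0.5, 55], [0, 0, 0, 0, 0, -2, 60], [0, 0, 0, 0, 0, -4, 60], [0, 0, 0, 0, 0, -7, 60], [0, 0, 0, 0, 0, -10, 60], [0, 0, 0, 0, 0, -12, 60], [0, 0, 0, 0, 0, -12, 60], [0, 0, 0, 0, 0, -12, 60], [0, 0, 0, 0, 0, -12, 60], [0, 0, 0, 0, 0, -12, 60], [0, 0, 0, 0, 0, -12, 60], [0, 0, 0, 0, 0, -12, 60]],
])

```text
time: 18.65
eef_pos: [0.55, -0.0412, 0.2953]
eef_rot: [0.728, 0.686, -0.002, -0.001]
contact_force: [-0.6, 0.3, -0.0]
finger_gap: 0.6
```

Run:
```python
from h import *
o=get_obs(); print(o['time'],o['eef_pos'],o['contact_force'])
f0=grab_frame('side'); f=grab_frame('scene')
a=cv2.resize(f0['image'][180:300,240:340],None,fx=4,fy=4,interpolation=cv2.INTER_CUBIC)
b=cv2.resize(f['image'][170:290,260:360],None,fx=4,fy=4,interpolation=cv2.INTER_CUBIC); save('end',np.hstack([a,b]))
f2=grab_frame('side'); print(np.abs(f2['image'][200:290,250:330].astype(int)-f0['image'][200:290,250:330]).mean())
```

```text
18.65 [ 0.54997095 -0.04118858  0.29528307] [-0.55632383  0.32273061 -0.04783471]
1.9625925925925927
```

View pics/end.png

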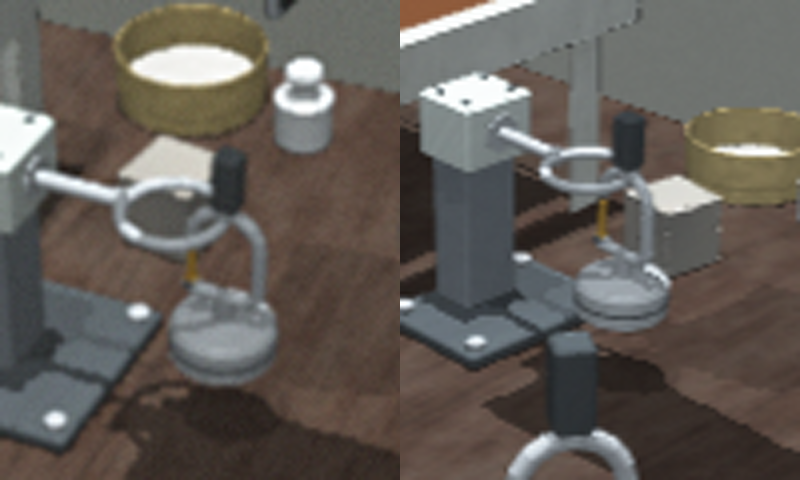

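It hangs from the ring with the gate shut. I'll let any swing die out and compare frames.

Call:
move_arm([
  [[0, 0, 0, 0, 0, 0, 60], [0, 0, 0, 0, 0, 0, 60], [0, 0, 0, 0, 0, 0, 60], [0, 0, 0, 0, 0, 0, 60], [0, 0, 0, 0, 0, 0, 60], [0, 0, 0, 0, 0, 0, 60], [0, 0, 0, 0, 0, 0, 60], [0, 0, 0, 0, 0, 0, 60], [0, 0, 0, 0, 0, 0, 60], [0, 0, 0, 0, 0, 0, 60], [0, 0, 0, 0, 0, 0, 60], [0, 0, 0, 0, 0, 0, 60], [0, 0, 0, 0, 0, 0, 60], [0, 0, 0, 0, 0, 0, 60], [0, 0, 0, 0, 0, 0, 60], [0, 0, 0, 0, 0, 0, 60], [0, 0, 0, 0, 0, 0, 60], [0, 0, 0, 0, 0, 0, 60], [0, 0, 0, 0, 0, 0, 60], [0, 0, 0, 0, 0, 0, 60]],
])

```text
time: 21.3
eef_pos: [0.55, -0.0412, 0.2954]
eef_rot: [0.728, 0.686, -0.002, -0.001]
contact_force: [0.3, -0.2, 0.2]
finger_gap: 0.6
```

Run:
```python
from h import *
fs=[grab_frame('side') for _ in range(8)]
g=[cv2.cvtColor(f['image'][200:290,250:330],cv2.COLOR_RGB2GRAY).astype(np.float32) for f in fs]
w=[x[45:80,30:60] for x in g]
for x in w[1:]: print(np.round(cv2.phaseCorrelate(w[0],x)[0],2), end=' ')
save('e2',cv2.resize(fs[-1]['image'][190:290,250:340],None,fx=6,fy=6,interpolation=cv2.INTER_CUBIC))
```

```text
[-0.03 -0.05] [0.01 0.03] [-0.01 -0.02] [-0.1  -0.04] [-0.02  0.04] [-0.04  0.06] [-0.08  0.03]
```

View pics/e2.png

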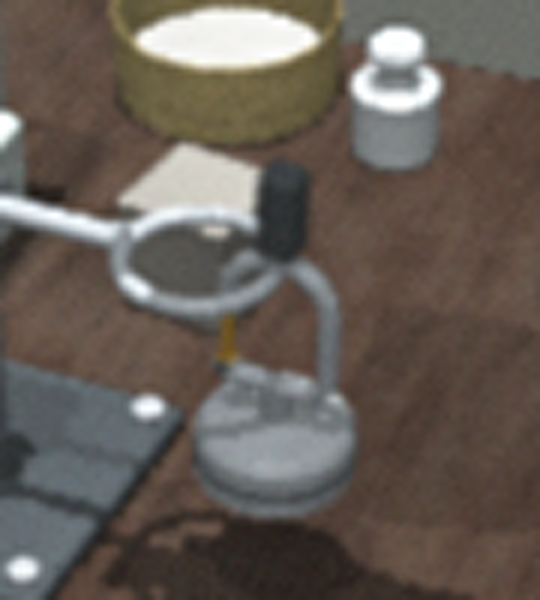

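Run:
```python
from h import *
f=F[1]
T=(297.4,217.9)
X=onz(f,T,.164+.0175)
print(X, proj(f,X-[0,0,.109]), 'seen 295.8,260.8; per 10deg', [proj(f,X-[d*np.sin(.1745) for d in v]-np.array([0,0,.107]))for v in([.109,0,0],[0,.109,0],[-.109,0,0])])
```

```text
[ 0.5488854  -0.04524158  0.1815    ] [[297.47807142 259.06092445]] seen 295.8,260.8; per 10deg [array([[305.59155466, 260.22902629]]), array([[300.50002304, 253.39775071]]), array([[289.42273267, 256.472469  ]])]
```

The lean is about 2 to 3° and the weight is at rest. Handing in.

```bash
python3 -c "
from cell import *
print(hand_in())"
```

```text
the job is handed in; nothing more can be done
None
```

The test weight now hangs from the ring with the gate shut, and the job is handed in at about 22 s of the 72 s allowed. `hand_in` reports no verdict.

- **What I did:** I gripped the middle-sized weight by its block with the jaws along the hook's x axis. I then lifted it, lined the mouth up with the ring, and felt forward until the gate gave way and flicked shut. After pulling back about 5.5 mm, I lowered it until the ring carried it, released it and backed straight up.
- **Forces on the ring:** I read the force only at the end of each move. The push on the gate peaked at about 6.5 N along the push, 9 N in total. Seating it reached about 12 N, and I eased that off.
- **Last checks:**
  - The gate is shut, with the ring under the arch.
  - The weight showed no motion over eight frames.
  - It leans about 2 to 3°, estimated by eye from pixels.
  - The gripper is clear, with near-zero force on it.
- **Bystanders:** nothing looked moved in the pictures, but I did not re-measure them.
- **What disagreed:** my first reading of the ring from the side camera was about 2 px off, which put it roughly 1 cm out. The wrist camera and a second reading caught it before any contact.

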